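# Clamp the conduit tube on the form board

## Task

Two open tube clamps stand on the bench. On the one that has a tube lying in it, swing the hinged upper half over until it is fully down on the tube, then swing its bolt upright into the slot of that half. Do not touch the empty clamp.

Things in the scene. Friction and masses are not known exactly. Their poses are not given: they have to be found in the camera images.
- clamp: The steel clamp to close, with a fixed grey tube (34 mm, 250 long) lying in its saddle. Origin: underside centre of its fixed plate 220 x 130 x 12 mm on the bench; z up, x along the tube. Tube axis at y 0, z 60 mm. Hinge axis of the upper half: along x at y +34, z 60. Bolt's pivot: along x at y -36, z 32. All at the plate's middle (x 0); 58 mm high cradles at x +-95.
- top_half (a joint): Hinged upper half, rad: 0 shut on the tube (stop), pi/2 upright, more: leaning to +y. Starts at 1.6-2.1; stiff hinge (0.12 N m), stays where left; 200 g. A round band, 40 mm wide, 25 high, 9-59 mm from the hinge axis, ends in two prongs at 54-82 mm: 10 thick, 12 wide each, 38 together, 14 mm slot between. Their outer (shut: upper) face is 9 mm above the plane through the hinge axis.
- swing_bolt (a joint): Swing bolt, rad: 0 upright in the slot (stop), positive leaning out to the clamp's -y side. Starts at 0.7-1.15; stiff pivot (0.09 N m), stays where left; 100 g. 10 mm bolt with a round dark nut, 24 mm in diameter, 26 long, centred 75 mm from the pivot along the bolt; bolt's tip at 94 mm. Upright, the nut's underside is 25 mm above the shut prongs.
- spare: The empty clamp, to be left untouched: same make, axes and origin (underside centre of its plate), also open, but with no tube in it. The two stand side by side, one left and one right; which is which varies.

How it is judged:
By the outcome, as a careful person would: the job done as asked, in the order asked, and still so for the second after the job is handed in, with the robot touching nothing.
It also fails if it takes over 51 s, if anything falls off the work surface, if the arm or the gripper's body presses on something with over 40 N, if the wrist force passes 120 N, or if a joint passes its speed limit or range.

## Robot

A 6-joint arm with a two-finger parallel gripper is mounted at the origin on the work surface. World frame = base frame: x ahead of the robot, y to its left, z up, the work surface at z = 0. Lengths are in m, angles in rad, forces in N, time in s.
With the tool pointing down it reaches from about 0.325 to 0.75 m from the base axis. Payload 7.6 kg.
Tool frame: the origin (TCP) lies at the very end of the fingers, on their centre line; the grasp point (between the pads) lies 19 mm behind it; z points along the fingers, y is the line along which they close (so a half turn about z gives the same grasp; the last joint's range is limited). The gripper opens to 85 mm and grips with 20 to 120 N. Pads are 22 mm wide; open, the fingers measure 114 mm over their backs; the gripper's body (76 mm by 85 mm) begins 54 mm behind the grasp point. The pads swing forward as they close: fully open they stand 13 mm farther back than shut.
Start: joints at [-1.343, 0.052, 1.401, -0, 1.689, -0.07], TCP at [0.154, -0.502, 0.231] pointing down, gripper open.
Joint ranges: [-2.9, 2.9], [-0.91, 2.17], [0.12, 2.37], [-1.06, 4.2], [0.26, 2.73], [-2.93, 2.93]. Speed limits (rad/s): [2.57, 2.57, 3.01, 3.14, 3.14, 3.14].

## Interface

Orientations are given as a rotation vector (axis times angle).
In Python, from workcell import manip gives the robot as it stands.
- The arm moves only by the tool carry_out, never from a script. Its argument "motion" is one flat list of numbers, 7 for each row, row after row: the shift along the tool's x, y, z in mm, then the turn, a rotation vector about the tool's x, y, z in degrees, then the finger opening in mm, from 0 to 85.4. In form: [x, y, z, ax, ay, az, gripper, x, y, z, ax, ay, az, gripper, ...]. A call has 1 to 12 rows; each row is the pose to reach, as a shift and turn from the pose commanded when the call began, along the tool's axes at that moment; what a row does not reach only later rows make up. A row lasts 1/12 s, in which the tool goes at most 41.7 mm and 7.16 degrees, less where a joint would pass 70% of its speed; a pose out of reach is approached as far as the arm can. A call with a gripper value outside its range is refused whole. The fingers move at their own pace and stop on an object; "newtons" is the grip in N (left out, the last holds). Time passes only in rows, so rows that repeat a pose let the fingers close. It gives the time, the measured TCP pose, the force, the opening and the grip force at its end, in the units of the state.
- manip.get_obs(): the state, without advancing time (a new reading comes with each control period).
- manip.capture(name): name is "side" or "top"; returns the picture (480x640x3 uint8, red, green, blue); there is no depth.
- manip.calibration(name): a dict with "fovy" (degrees; the focal length in pixels is half the picture's height over the tangent of half this angle, whatever the lens; pixels are square), "cx", "cy" (the principal point, pixels), "extrinsics" (4x4, takes a point from camera to world coordinates). Camera axes: x right, y up, looking along -z (the intrinsics and any distortion apply to the point x, -y, -z); pixel columns grow to the right and rows downward; lengths in m; the calibration is good to about 2 mm. A picture is of the moment at which its call begins. calibration takes no time and is no camera call.
- manip.sign_off(): hands the job in; it is judged then, once.
Trained networks look in the newest picture that a camera, given by its name, has taken for a name from the list of things; names that differ only in an ending like _2 or _b are one class to them, and where a whole thing is asked for, a point or a joint stands for the part that bears it (a point fixed in the world has none). Each returns a list of dicts, best first, with "confidence" (0 to 1); they miss things now and then, are a little off and sometimes report something else, mostly with a low value. They report only what shows in the picture. A call takes as long as a camera call.
- manip.look_for(camera, label): "uv" ([column, row] in pixels, amid what is visible of it).
- manip.tip_of(camera, label): "uv" ([column, row] in pixels: a listed point, or the origin of a listed thing).
The state is a dict: "clock": time; "joints": joint angles; "dq": joint speeds; "effort": joint torques, N m; "position": TCP position; "tcp_rot": TCP orientation; "contact_force": force on the tool from outside, world axes, zero at the start; "moment": the same for the moment, N m; "width": finger opening in m; "finger_force": force on a finger pad.
Only numpy, scipy, OpenCV 4.12 (cv2) and the standard library are available. Lean on these libraries where they do the work, as an engineer would, in place of code of your own. Each camera call takes 0.05 s, during which the arm holds its last target. There are 200 camera calls.

## Working session

There is one attempt and no reset: what is moved stays moved. The work goes in short steps, Python scripts to look and compute and a tool call to move; the robot and the scene stay as the last step left them, time stands still between calls to the robot, and variables do not carry over. Pictures are saved under pics/ and viewed, at most 10 in all, crops included, and the job is handed in when it is done.

Besides the shell and the picture viewer there is one more tool, called after ">>>" in YAML: its name, and indented under it one key for each argument. carry_out: Moves the arm, as the interface text tells. Its arguments: {"type":"object","properties":{"motion":{"type":"array","items":{"type":"number"}},"newtons":{"type":"number"}},"required":["motion"]}

```bash
mkdir -p pics; ls
python3 - <<'E'
from workcell import manip
import cv2,numpy as np
print(manip.get_obs())
for c in("side","top"):
    im=manip.capture(c); cv2.imwrite(f"pics/{c}0.png",im[:,:,::-1])
    k=manip.calibration(c); print(c,k)
    for l in("clamp","spare","top_half","swing_bolt"):
        print(l,[(np.round(d["uv"]).tolist(),round(d["confidence"],2)) for d in manip.look_for(c,l)],[(np.round(d["uv"]).tolist(),round(d["confidence"],2)) for d in manip.tip_of(c,l)])
E
```

```text
pics
{'clock': 0.0, 'joints': array([-1.34335641e+00,  5.28365279e-02,  1.40173800e+00,  7.54980458e-06,
        1.68863999e+00, -7.03037727e-02]), 'dq': array([-0.00024179, -0.00138685,  0.00156336, -0.00155849,  0.0007806 ,
        0.00025684]), 'effort': array([ 1.11884568e-03, -3.81667757e+01, -3.60187268e+01,  1.02427546e-04,
        6.15844707e-03, -3.62170317e-05]), 'position': array([ 0.15396677, -0.50158541,  0.23046587]), 'tcp_rot': array([-3.10524385e+00, -4.65730498e-01,  1.88116429e-04]), 'contact_force': array([0.45324945, 0.42850302, 0.42931911]), 'moment': array([ 0.0130972 , -0.03488328, -0.01091808]), 'finger_force': 0.0, 'width': 0.08550023182386692}
side {'fovy': 49.33578145929966, 'cx': 324.3785438449538, 'cy': 237.4992563594358, 'extrinsics': array([[ 9.71384439e-01,  1.30488438e-01, -1.98456645e-01,
         3.78266856e-01],
       [-2.37510921e-01,  5.30455618e-01, -8.13760038e-01,
        -6.99501593e-01],
       [-9.13833930e-04,  8.37609458e-01,  5.46268762e-01,
         5.29198608e-01],
       [ 0.00000000e+00,  0.00000000e+00,  0.00000000e+00,
         1.00000000e+00]])}
clamp [] [([372.0, 351.0], 0.91)]
spare [([314.0, 192.0], 0.92)] [([321.0, 201.0], 0.71)]Traceback (most recent call last):
  File "<stdin>", line 8, in <module>
ValueError: it knows: clamp, spare
```

Run:
```python
from workcell import manip
import cv2,numpy as np
f=lambda L:[(np.round(d["uv"]).tolist(),round(d["confidence"],2)) for d in L]
for c in("side","top"):
    im=manip.capture(c); cv2.imwrite(f"pics/{c}0.png",im[:,:,::-1])
    for l in("clamp","spare"): print(c,l,f(manip.tip_of(c,l)))
    for l in("clamp","spare","top_half","swing_bolt"):
        try: print(c,l,f(manip.look_for(c,l)))
        except Exception as e: print(e)
print(manip.calibration("top"),manip.get_obs()["clock"])
```

```text
side clamp [([370.0, 351.0], 0.62)]
side spare [([320.0, 200.0], 0.96)]
side clamp [([363.0, 341.0], 0.9)]
side spare [([314.0, 193.0], 0.63)]
side top_half [([356.0, 281.0], 0.83)]
side swing_bolt [([410.0, 345.0], 0.66)]
top clamp [([434.0, 252.0], 0.62)]
top spare [([190.0, 230.0], 0.88)]
top clamp [([435.0, 249.0], 0.66)]
top spare [([192.0, 228.0], 0.66)]
top top_half [([411.0, 251.0], 0.58)]
top swing_bolt [([493.0, 239.0], 0.63)]
{'fovy': 52.66542898793676, 'cx': 314.79109322667165, 'cy': 246.5114875462032, 'extrinsics': array([[ 0.02834147,  0.98920915, -0.14374292,  0.43992831],
       [-0.99870449,  0.02194203, -0.04591181, -0.02764844],
       [-0.04226237,  0.1448579 ,  0.98854948,  0.89616749],
       [ 0.        ,  0.        ,  0.        ,  1.        ]])} 1.0
```

View pics/side0.png

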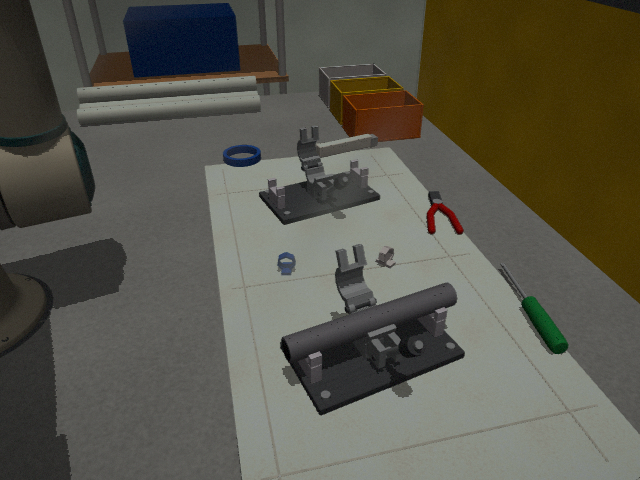

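View pics/top0.png

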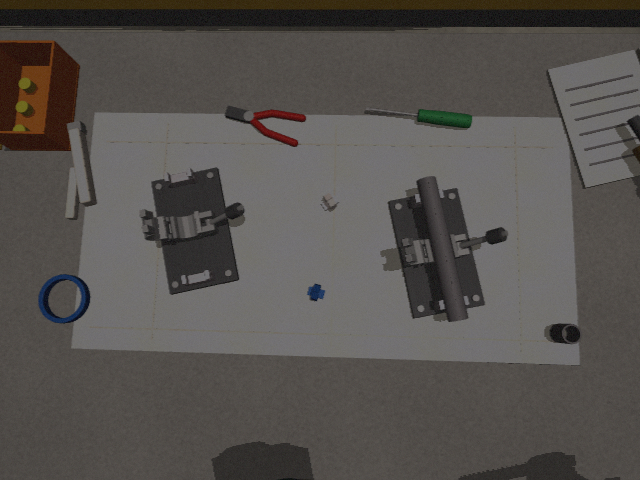

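```bash
cat > h.py <<'E'
import numpy as np,cv2
from workcell import manip
from scipy.optimize import least_squares
def proj(c,P):
    k=manip.calibration(c);E=k["extrinsics"];f=240/np.tan(np.radians(k["fovy"]/2))
    p=(np.atleast_2d(P)-E[:3,3])@E[:3,:3]
    return np.c_[k["cx"]+f*p[:,0]/-p[:,2],k["cy"]+f*p[:,1]/p[:,2]]
def world(q,P):  # q x,y,yaw ; P clamp frame in mm
    c,s=np.cos(q[2]),np.sin(q[2]);P=np.atleast_2d(P)/1000
    return np.c_[q[0]+c*P[:,0]-s*P[:,1],q[1]+s*P[:,0]+c*P[:,1],P[:,2]]
def half(th,r,h,x): return [x,34-r*np.cos(th)+h*np.sin(th),60+r*np.sin(th)+h*np.cos(th)]
def bolt(ph,r): return [0,-36-r*np.sin(ph),32+r*np.cos(ph)]
plate=[[110,65,12],[110,-65,12],[-110,-65,12],[-110,65,12]]
E
cat > fit.py <<'E'
from h import *
top=dict(zip(range(4),[(389,200),(456,189),(484,303),(414,318)]))
obs=[("top",plate,[(389,200),(456,189),(484,303),(414,318)])]
def res(v):
    q=v[:3];r=[]
    r.append(proj("top",world(q,plate))-[(389,200),(456,189),(484,303),(414,318)])
    r.append(proj("side",world(q,[plate[1],plate[2]]))-[(464,350),(320,403)])
    r.append(proj("side",world(q,[half(v[3],82,9,19),half(v[3],82,9,-19)])).mean(0)[None]-[(351,247)])
    r.append(proj("top",world(q,bolt(v[4],80)))-[(497,236)])
    r.append(proj("side",world(q,bolt(v[4],80)))-[(416,346)])
    return np.concatenate(r).ravel()
s=least_squares(res,[.4,-.2,.2,1.8,.9],loss="soft_l1")
print(np.round(s.x,4),np.round(s.fun.reshape(-1,2),1).tolist())
v=s.x;q=v[:3];np.save("v.npy",v)
n=0
for c,(u0,v0,u1,v1) in dict(top=(370,165,530,325),side=(270,230,480,420)).items():
    z=800/210 if c=="side" else 3.75
    im=cv2.resize(cv2.imread(f"pics/{c}0.png")[v0:v1,u0:u1],None,fx=z,fy=z,interpolation=cv2.INTER_CUBIC)
    im=np.clip(im*1.5,0,255).astype(np.uint8)[:600]
    def pl(P,col,cl=True):
        p=((proj(c,world(q,P))-[u0,v0]+.5)*z).astype(int); cv2.polylines(im,[p],cl,col,1)
    pl(plate,(0,255,0)); pl([[125,0,77],[-125,0,77]],(255,255,0),False)
    t=v[3]; pl([half(t,82,9,19),half(t,82,9,-19),half(t,54,9,-19),half(t,54,9,19)],(0,0,255))
    pl([half(t,82,-1,19),half(t,82,-1,-19),half(t,54,-1,-19),half(t,54,-1,19)],(255,0,255))
    pl([bolt(v[4],0),bolt(v[4],94)],(0,255,255),False); pl([[20,34,60],[-20,34,60]],(0,160,255),False)
    cv2.imwrite(f"pics/fit_{c}.png",im)
E
python3 fit.py
```

```text
[ 0.5647 -0.206   0.2163  1.827   0.7629] [[-1.7, 0.4], [0.2, -2.1], [0.6, 1.2], [-1.0, -0.1], [0.9, -0.7], [-0.4, 4.5], [0.3, -1.1], [1.6, -1.6], [-2.1, 0.0]]
```

View pics/fit_top.png

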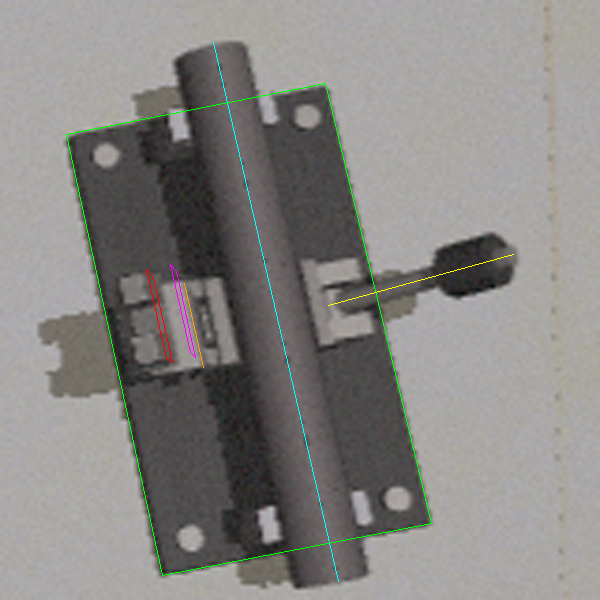

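View pics/fit_side.png

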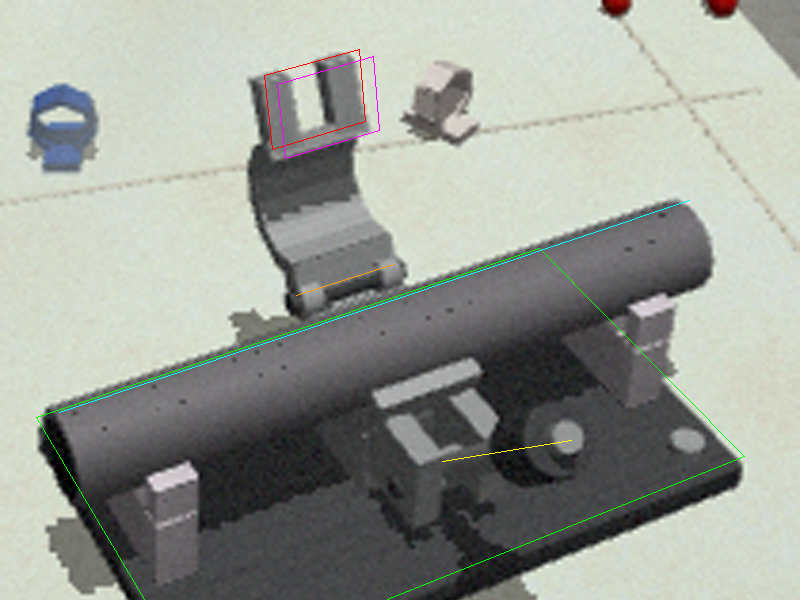

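The clamp with the tube is the near/right one: its prongs are at about (403–413, 237–262) in the top picture, and its nut is at about (497,236). The plate and tube fit well, but the upper half leans further than the first fit gave. I'll refit it and work out the first move.

```bash
cat > fit2.py <<'E'
from h import *
def res(v):
    q=v[:3];t=v[3];r=[]
    r.append(proj("top",world(q,plate))-[(388.2,200.4),(456.5,187.6),(484.5,304.4),(413.4,318)])
    r.append(proj("side",world(q,[plate[1]]))-[(464.6,350.2)])
    r.append(proj("top",world(q,[half(t,82,9,19),half(t,82,9,-19),half(t,82,-1,19),half(t,82,-1,-19)]))-[(402.5,238.9),(406.5,262.3),(409.5,237.5),(413.2,261)])
    r.append(proj("side",world(q,[half(t,82,-1,-19),half(t,82,-1,19),half(t,82,9,-19)]))-[(339.5,250.2),(362.4,243.9),(335.6,251)])
    r.append(proj("top",world(q,bolt(v[4],94)))-[(506.8,232.5)])
    r.append(proj("side",world(q,bolt(v[4],94)))-[(419,344.7)])
    return np.concatenate(r).ravel()
s=least_squares(res,np.load("v.npy"),loss="soft_l1")
print(np.round(s.x,4),np.round(s.fun.reshape(-1,2),1).tolist()); np.save("v.npy",s.x)
E
cat > go.py <<'E'
# python3 go.py yc zc [xc]: shift (tool axes, mm) and turn (deg) to have TCP at clamp yc,zc with tool x=clamp y, z down
from h import *
import sys
from scipy.spatial.transform import Rotation as R
v=np.load("v.npy");q=v[:3];o=manip.get_obs();T=R.from_rotvec(o["tcp_rot"]);p=o["position"]
c,s=np.cos(q[2]),np.sin(q[2]);D=R.from_matrix(np.array([[-s,c,0],[c,s,0],[0,0,-1]]))
d=p-[q[0],q[1],0];print("now clamp mm",np.round([1e3*(c*d[0]+s*d[1]),1e3*(-s*d[0]+c*d[1]),1e3*d[2]],1),"t",o["clock"],"F",np.round(o["contact_force"],1),"w",round(o["width"]*1e3,1))
print("turn",np.round(np.degrees((T.inv()*D).as_rotvec()),2))
for a in sys.argv[1:]:
    y,z=map(float,a.split(","));print(a,np.round(1e3*T.inv().apply(world(q,[0,y,z])[0]-p),1))
E
python3 fit2.py; python3 go.py 100,230 100,118
```

```text
[ 0.564  -0.2073  0.2152  1.9698  0.7475] [[-0.2, 0.3], [0.5, -0.3], [0.7, 0.2], [0.2, 0.3], [0.3, -0.1], [-0.1, -0.3], [1.0, -0.3], [-1.0, -0.4], [0.5, -0.4], [-1.4, -0.1], [0.6, -0.8], [-0.7, -2.0], [0.0, 0.2], [-0.1, 0.0]]
now clamp mm [-463.4 -200.3  231.3] t 1.0 F [ 0.2  0.1 -0.2] w 85.7
turn [ 1.000e-02  0.000e+00 -8.527e+01]
100,230 [ 486.6 -261.1    1.3]
100,118 [ 486.6 -261.1  113.3]
```

>>> carry_out:
  motion: [487,-261,1,0,0,-85.3,12,487,-261,1,0,0,-85.3,12,487,-261,1,0,0,-85.3,12,487,-261,1,0,0,-85.3,12,487,-261,1,0,0,-85.3,12,487,-261,1,0,0,-85.3,12,487,-261,1,0,0,-85.3,12,487,-261,1,0,0,-85.3,12,487,-261,1,0,0,-85.3,12,487,-261,1,0,0,-85.3,12,487,-261,1,0,0,-85.3,12,487,-261,1,0,0,-85.3,12]

```text
clock: 2.0
position: [0.5072, -0.1449, 0.2306]
tcp_rot: [1.961, 2.454, 0.0]
contact_force: [-0.5, -0.6, -0.3]
width: 0.0124
finger_force: 0.0
```

```bash
python3 go.py 100,230 100,118
```

```text
now clamp mm [-42.1  73.  230.6] t 2.0 F [-0.5 -0.6 -0.3] w 12.4
turn [0.03 0.03 0.4 ]
100,230 [26.7 42.3  0.6]
100,118 [ 26.8  42.3 112.6]
```

>>> carry_out:
  motion: [27,42,0,0,0,0,12,27,42,0,0,0,0,12,27,42,113,0,0,0,12,27,42,113,0,0,0,12,27,42,113,0,0,0,12,27,42,113,0,0,0,12,27,42,113,0,0,0,12,27,42,113,0,0,0,12]

```text
clock: 2.67
position: [0.5424, -0.112, 0.1201]
tcp_rot: [1.968, 2.445, 0.002]
contact_force: [1.2, -0.9, 0.1]
width: 0.0124
finger_force: 0.0
```

```bash
python3 go.py 70,120 54,125
```

```text
now clamp mm [ -0.7  97.6 120.1] t 2.6667 F [ 1.2 -0.9  0.1] w 12.4
turn [0.19 0.11 0.01]
70,120 [-27.6   0.7   0.2]
54,125 [-43.7   0.7  -4.8]
```

>>> carry_out:
  motion: [-10,0,0,0,0,0,12,-20,0,0,0,0,0,12,-28,0,-2,0,0,0,12,-36,0,-4,0,0,0,12,-44,0,-6,0,0,0,12,-51,0,-7,0,0,0,12,-57,0,-8,0,0,0,12,-63,0,-9,0,0,0,12,-69,0,-10,0,0,0,12,-75,0,-10,0,0,0,12,-80,0,-10,0,0,0,12,-85,0,-10,0,0,0,12]

```text
clock: 3.67
position: [0.5596, -0.195, 0.1274]
tcp_rot: [1.969, 2.448, -0.0]
contact_force: [-0.6, 1.4, -0.4]
width: 0.0122
finger_force: 0.7
```

```bash
python3 go.py 0,126 -12,119 -31,97 -37,81; python3 -c "
from h import *
cv2.imwrite('pics/s1.png',cv2.resize(manip.capture('side')[190:430,220:520,::-1],None,fx=2,fy=2))"
```

```text
now clamp mm [ -1.7  12.9 127.4] t 3.6667 F [-0.6  1.4 -0.4] w 12.2
turn [-0.01  0.01  0.03]
0,126 [-12.9   1.7   1.4]
-12,119 [-24.9   1.7   8.4]
-31,97 [-43.9   1.7  30.4]
-37,81 [-49.9   1.7  46.4]
```

View pics/s1.png

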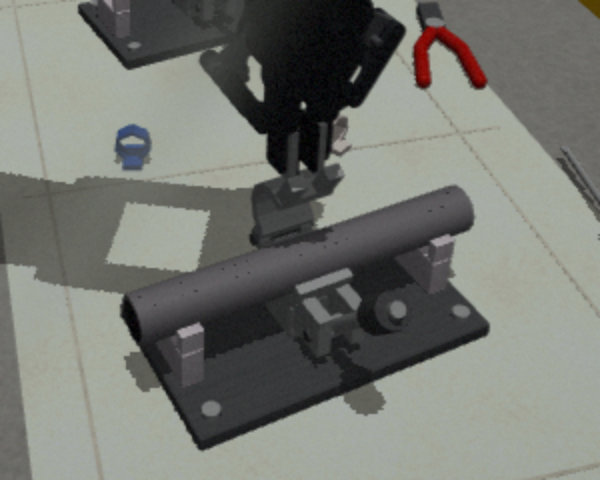

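The view shows the two fingertips, at crop (290,165) and (325,165), each behind a prong, and the upper half is now past upright. I'll continue along the arc.

>>> carry_out:
  motion: [-6,1,0,0,0,0,12,-12,1,1,0,0,0,12,-18,1,4,0,0,0,12,-24,1,8,0,0,0,12,-29,1,13,0,0,0,12,-34,1,18,0,0,0,12,-39,1,24,0,0,0,12,-43,1,30,0,0,0,12,-46,1,35,0,0,0,12,-48,1,40,0,0,0,12,-50,1,45,0,0,0,12,-50,1,48,0,0,0,12]

```text
clock: 4.72
position: [0.5711, -0.2435, 0.0786]
tcp_rot: [-1.97, -2.447, 0.001]
contact_force: [-0.4, 0.3, 0.4]
width: 0.0124
finger_force: 0.4
```

```bash
python3 go.py -37,72 -37,69; python3 -c "
from h import *
cv2.imwrite('pics/s2.png',cv2.resize(manip.capture('side')[230:430,260:500,::-1],None,fx=3,fy=3))"
```

```text
now clamp mm [ -0.8 -36.9  78.6] t 4.7167 F [-0.4  0.3  0.4] w 12.4
turn [-0.03  0.01  0.02]
-37,72 [-0.1  0.8  6.6]
-37,69 [-0.1  0.8  9.6]
```

View pics/s2.png

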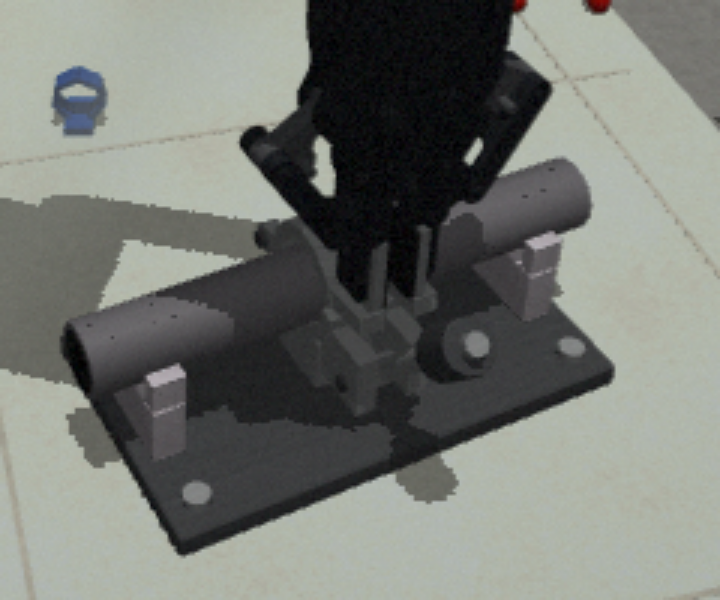

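The fingertips, around crop (350–420, 300), sit on the nearly shut prongs just clear of the nut at (470,345). I'll press down in small steps.

>>> carry_out:
  motion: [0,0,3,0,0,0,12,0,0,5,0,0,0,12,0,0,7,0,0,0,12,0,0,9,0,0,0,12,0,0,9,0,0,0,12]

```text
clock: 5.18
position: [0.5711, -0.243, 0.07]
tcp_rot: [-1.969, -2.448, 0.0]
contact_force: [0.1, -0.4, -0.2]
width: 0.012
finger_force: 0.0
```

>>> carry_out:
  motion: [0,0,1,0,0,0,12,0,0,2,0,0,0,12,0,0,2,0,0,0,12,0,0,2,0,0,0,12]

```text
clock: 5.52
position: [0.5713, -0.243, 0.0693]
tcp_rot: [1.969, 2.448, 0.0]
contact_force: [-2.7, 0.2, 4.8]
width: 0.0125
finger_force: 2.5
```

>>> carry_out:
  motion: [0,0,1,0,0,0,12,0,0,2,0,0,0,12,0,0,2,0,0,0,12,0,0,2,0,0,0,12]

```text
clock: 5.85
position: [0.5714, -0.2431, 0.0691]
tcp_rot: [1.969, 2.447, 0.0]
contact_force: [-7.6, 3.8, 14.5]
width: 0.0125
finger_force: 7.2
```

Position stalls at 69.1 mm with force rising to about 14 N, so the upper half is on its stop. I'll lift and move round to the bolt side.

>>> carry_out:
  motion: [0,0,-20,0,0,0,12,0,0,-60,0,0,0,12,0,0,-85,0,0,0,12,-40,0,-85,0,0,0,0,-80,0,-85,0,0,0,0,-98,0,-85,0,0,0,0,-98,0,-85,0,0,0,0,-98,0,-85,0,0,0,0]

```text
clock: 6.52
position: [0.5919, -0.3394, 0.1505]
tcp_rot: [-1.97, -2.445, -0.0]
contact_force: [-0.8, 1.6, -0.7]
width: -0.0003
finger_force: 0.0
```

```bash
python3 go.py -135,82 -100,82 -61,82; python3 -c "
from h import *
a=manip.capture('side')[220:420,260:500,::-1];b=manip.capture('top')[160:330,360:560,::-1]
cv2.imwrite('pics/s3.png',np.hstack([cv2.resize(a,(400,333)),cv2.resize(b,(392,333))]))"
```

```text
now clamp mm [  -1.  -135.1  150.5] t 6.5167 F [-0.8  1.6 -0.7] w -0.3
turn [-0.04 -0.06 -0.04]
-135,82 [ 0.   1.  68.5]
-100,82 [35.   1.  68.6]
-61,82 [74.   1.  68.6]
```

View pics/s3.png

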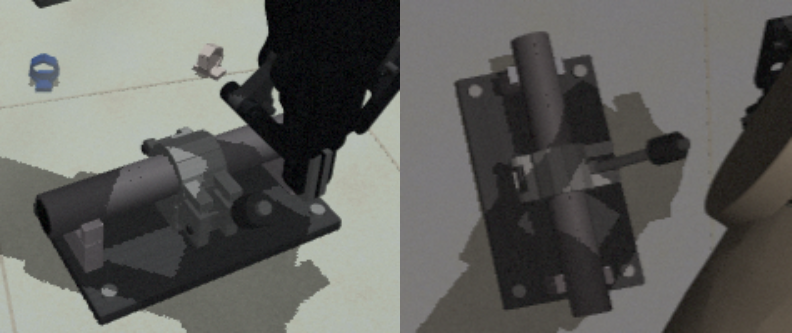

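The upper half lies shut over the tube at left crop (195,165), and the bolt, with its nut at (262,208), hasn't moved. Next I go down outside the nut and push it upright.

>>> carry_out:
  motion: [0,1,36,0,0,0,0,0,1,72,0,0,0,0,0,1,72,0,0,0,0,10,1,72,0,0,0,0,18,1,72,0,0,0,0,26,1,72,0,0,0,0,33,1,72,0,0,0,0,40,1,72,0,0,0,0,47,1,72,0,0,0,0,54,1,72,0,0,0,0,60,1,72,0,0,0,0,66,1,72,0,0,0,0]

```text
clock: 7.62
position: [0.5788, -0.2732, 0.0794]
tcp_rot: [-1.969, -2.448, -0.0]
contact_force: [-0.5, -1.2, 0.8]
width: -0.0003
finger_force: 0.7
```

```bash
python3 go.py -61,78 -59,78
```

```text
now clamp mm [  0.4 -67.6  79.4] t 7.6167 F [-0.5 -1.2  0.8] w -0.3
turn [-0.02 -0.02  0.05]
-61,78 [ 6.6 -0.4  1.4]
-59,78 [ 8.6 -0.4  1.4]
```

>>> carry_out:
  motion: [3,0,0,0,0,0,0,6,0,0,0,0,0,0,8,0,0,0,0,0,0,9,0,0,0,0,0,0,9,0,0,0,0,0,0]

```text
clock: 8.03
position: [0.577, -0.2652, 0.0792]
tcp_rot: [-1.969, -2.447, 0.0]
contact_force: [-0.4, -0.4, -0.0]
width: 0.0002
finger_force: 0.2
```

```bash
python3 go.py -59,78; python3 -c "
from h import *
a=manip.capture('side')[220:420,260:500,::-1];b=manip.capture('top')[160:330,360:560,::-1]
cv2.imwrite('pics/s4.png',np.hstack([cv2.resize(a,(400,333)),cv2.resize(b,(392,333))]))"
```

```text
now clamp mm [  0.3 -59.4  79.2] t 8.0333 F [-0.4 -0.4 -0. ] w 0.2
turn [-0.01 -0.01  0.03]
-59,78 [ 0.4 -0.3  1.2]
```

View pics/s4.png

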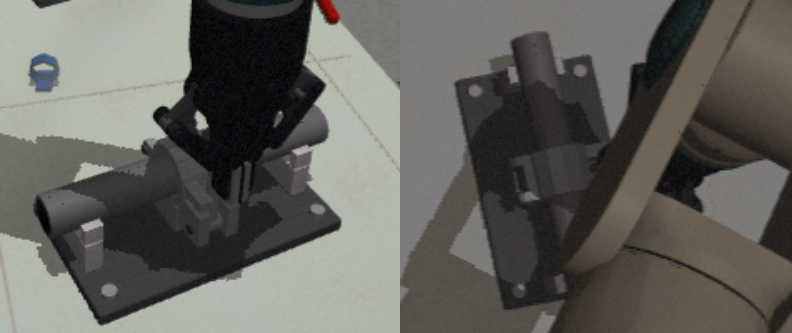

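The nut is hidden behind the fingers at left crop (240,185), and the force shows no stop yet. I'll push on in small steps.

>>> carry_out:
  motion: [1,0,0,0,0,0,0,2,0,0,0,0,0,0,2,0,0,0,0,0,0]

```text
clock: 8.38
position: [0.5769, -0.2651, 0.0793]
tcp_rot: [1.969, 2.444, -0.002]
contact_force: [5.2, -8.0, -3.1]
width: 0.0003
finger_force: 4.1
```

```bash
python3 go.py -59,78
```

```text
now clamp mm [  0.3 -59.2  79.3] t 8.3833 F [ 5.2 -8.  -3.1] w 0.3
turn [ 0.04  0.19 -0.03]
-59,78 [ 0.2 -0.3  1.3]
```

It stops at y −59.2 with about 9 N, which matches the upright position. One more press, then I back off and look.

>>> carry_out:
  motion: [1,0,0,0,0,0,0,1,0,0,0,0,0,0,-15,0,0,0,0,0,0,-40,0,0,0,0,0,0,-70,0,-20,0,0,0,0,-70,0,-60,0,0,0,0,-70,-40,-100,0,0,0,0,-70,-80,-120,0,0,0,0,-70,-120,-120,0,0,0,0,-70,-160,-120,0,0,0,0,-70,-200,-120,0,0,0,0,-70,-200,-120,0,0,0,0]

```text
clock: 9.38
position: [0.3919, -0.3755, 0.1997]
tcp_rot: [-1.973, -2.444, 0.002]
contact_force: [0.1, 0.1, -0.4]
width: -0.0001
finger_force: 0.0
```

```bash
cat > chk.py <<'E'
from h import *
v=np.load("v.npy");q=v[:3]; out=[]
for c,(u0,v0,u1,v1) in dict(side=(310,260,460,410),top=(380,180,530,330)).items():
    im=cv2.resize(manip.capture(c)[v0:v1,u0:u1,::-1],(400,400),interpolation=cv2.INTER_CUBIC);im=np.clip(im*1.6,0,255).astype(np.uint8)
    for P,col in(([bolt(0,50),bolt(0,94)],(0,255,255)),([half(0,82,9,19),half(0,82,9,-19)],(0,0,255))):
        cv2.polylines(im,[((proj(c,world(q,P))-[u0,v0]+.5)*400/150).astype(int)],False,col,1)
    out.append(im)
cv2.imwrite("pics/end.png",np.hstack(out))
E
python3 chk.py
```

```text
(no output)
```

View pics/end.png

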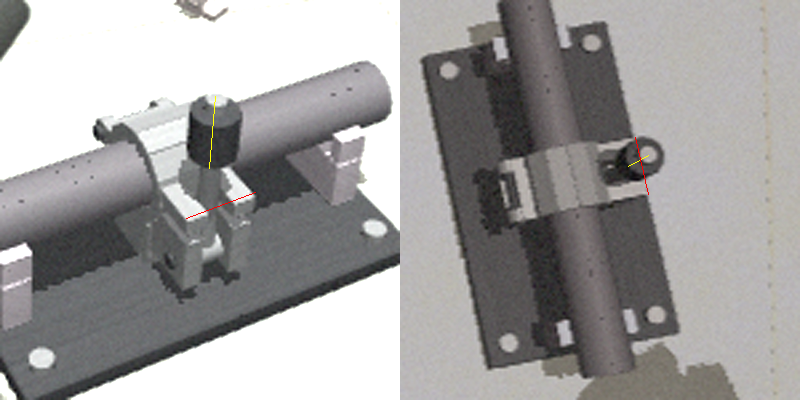

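The bolt stands upright in the slot, with its nut at left crop (215,130) and tip on the predicted line. The prong edge matches the shut model, and the arm is clear of everything.

```bash
python3 -c "
from workcell import manip
print(manip.sign_off())"
```

```text
the job is handed in; nothing more can be done
None
```

The upper half is shut on the tube and the bolt is upright in its slot. The empty clamp was left untouched, and the job was handed in at about 9.5 s of the 51 s allowed.

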